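# Prop open the lid of a drying case

### The job

Air the cassettes in the grey case: take the white bottle off its lid and stand it upright on the bench, lift the lid and lean it back past upright, and swing the stay bar inside up past upright against its stop. Then bring the lid forward and let it down gently onto the ball end of the stay bar, so that it stays half open by itself. Do not tip the white bottle over or shift the other bottles, the beaker or the tip box.

Things in the scene. Friction and masses are not known exactly. Their poses are not given: they have to be found in the camera images.
- case: Grey sheet-steel case, open on top under its lid, 140 (x) x 220 (y) x 75 mm high, 4 mm walls, inner floor 10 mm above the bench; fixed to the bench. Origin: centre of its underside, at bench level. Its front faces its own -x (towards the robot), its hinge side is +x, z up. Three flat test cassettes, 9 mm high, lie on its floor.
- lid (a joint): Opening angle of the lid, rad: 0 shut, 1.57 upright, 1.78 leaning back on its stop, where it stays by itself; short of upright it falls forward. Resting on the raised stay bar it reads about 0.97. The lid, a grey plate 140 x 220 x 6 mm, 0.35 kg, turns about lid_hinge; shut, its upper face is 81 mm above the bench.
- lid_hinge (a point): Middle of the lid's hinge axis, on the top of the case's rear wall, 78 mm above the bench; the axis runs along the case's y.
- lid_handle (a point): Middle of the lid's handle, a round steel rod 12 mm thick and about 90 mm long, parallel to the hinge axis, 184 mm from it and in the plane of the lid; it stands 44 mm (centre line) beyond the lid's free edge on two arms 100 mm apart, so a finger fits between rod and edge.
- stay (a joint): Angle of the stay bar, rad: 0 folded (lying level across the case, towards the case's +y), 1.57 upright, 1.80 against its stop, leaning towards the case's -y, where it stays by itself; short of upright it falls back. It turns about an axis along the case's x through stay_pivot, easily and without a spring.
- stay_pivot (a point): Pivot of the stay bar inside the case, 50 mm above the bench, 10 mm in front of the case's middle and 60 mm towards its -y.
- stay_ball (a point): Centre of the steel ball, 20 mm across, on the free end of the stay bar, 125 mm from the pivot; pinched across the case's x it turns freely between the fingers. The underside of the lid comes to rest on it. The bar is a round steel rod 12 mm thick, 0.08 kg, level with the pivot and hidden under the lid at first.
- bottle: Whitish plastic reagent bottle with a ribbed white screw cap, 48 mm wide, 88 mm high, cylindrical up to 68 mm, about 0.12 kg; stands on the shut lid. Origin: centre of its underside, z up along it.
- beaker: Clear glass beaker, 69 mm wide, 86 mm high, standing on the bench; leave alone. Origin: centre of its underside.
- clear_bottle: Clear bottle with a blue cap, 54 mm wide, 104 mm high, standing on the bench; leave alone. Origin: centre of its underside.
- amber_bottle: Brown glass bottle with a black cap, 56 mm wide, 114 mm high, standing on the bench; leave alone. Origin: centre of its underside.
- tip_box: Pipette tip box with a pink deck, 89 (x) x 128 (y) x 70 mm high, standing on the bench; leave alone. Origin: centre of its underside. The bench top from x = 0.40 to 0.51 m and y = -0.26 to 0.55 m (robot's frame) is clear but for the things listed here.

How it is judged:
By the outcome, as a careful person would: the job done as asked, in the order asked, and still so for the second after the job is handed in, with the robot touching nothing.
It also fails if it takes over 67 s, if anything falls off the work surface, if the arm or the gripper's body presses on something with over 40 N, if the wrist force passes 120 N, or if a joint passes its speed limit or range.

### The arm

A 6-joint arm with a two-finger parallel gripper is mounted at the origin on a cart in front of the work surface, level with it; the furniture and walls round the work are solid. World frame = base frame: x ahead of the robot, y to its left, z up, the work surface at z = 0. Lengths are in m, angles in degrees, forces in N, time in s.
With the tool pointing down it reaches from about 0.375 to 0.9 m from the base axis. Payload 3.1 kg.
Tool frame: the origin (TCP) lies midway between the tips of the shut fingers; the grasp point (between the pads) lies 19 mm behind it (bot.hold_point_z is the distance from the TCP to the grasp point, in m); z points along the fingers, y is the line along which they close (so a half turn about z gives the same grasp; the last joint's range is limited). The gripper opens to 87 mm and grips with 3 to 60 N. Pads are 19 mm wide; open, the fingers measure 117 mm over their backs; the gripper's body (75 mm by 190 mm) begins 51 mm behind the grasp point.
Start: joints at [64.372, 30.224, 82.088, -0, 67.689, -10.227], TCP at [0.166, 0.603, 0.223] pointing down, gripper open.
Joint ranges: [-176.69, 176.69], [-43.24, 126.21], [12.49, 139.97], [-82, 262], [0, 151.66], [-163.58, 163.58]. Speed limits (degrees/s): [159.86, 159.86, 180, 180, 180, 180].

### API

Orientations are given as a 3x3 rotation matrix whose columns are the frame's x, y, z axes.
In Python, from rig import read_state, optics, order, bot gives the robot as it stands.
- The arm moves only by the tool drive_tool, never from a script. Its argument "steps" is a list of rows, each a list of 7 numbers: the finger opening in mm, from 0 to 87, then the shift along the tool's x, y, z normalised to -1 to 1, where 1 is 0.12 m, then the turn, a rotation vector about the tool's x, y, z normalised to -1 to 1, where 1 is 1.5 rad. In form: [[jaw, tx, ty, tz, ax, ay, az], ...]. A call has 1 to 8 rows; each row is the pose to reach, as a shift and turn from the pose commanded when the call began, along the tool's axes at that moment; what a row does not reach only later rows make up. A row lasts 1/10 s, in which the tool goes at most 50 mm and 8.59 degrees, less where a joint would pass 70% of its speed; a pose out of reach is approached as far as the arm can. A call with a number of a shift or a turn outside -1 to 1 is refused whole. A call with a gripper value outside its range is refused whole. The fingers move at their own pace and stop on an object; the grip force is fixed at half the most. Time passes only in rows, so rows that repeat a pose let the fingers close. It gives the time, the measured TCP pose, the force, the opening and the grip force at its end, in the units of the state.
- read_state(): the state, without advancing time (a new reading comes with each control period).
- optics.capture(name): name is "scene" or "top" or "wrist"; returns a dict with "color" (400x640x3 uint8, blue, green, red), "range_z" (400x640 float32, m along the optical axis (not along the pixel's ray), 0 where there is no reading), "fx", "fy", "cx", "cy" (pixels), "D" ([k1, k2, p1, p2, k3] as OpenCV has them; the pictures are not rectified), "rvec" (rotation vector, rad) and "tvec" (3), from world to camera coordinates, as OpenCV has them. Camera axes: x right, y down, z forward; pixel columns grow to the right and rows downward; lengths in m; the calibration is good to about 2 mm. A picture is of the moment at which its call begins.
- order.hand_in(): hands the job in; it is judged then, once.
The state is a dict: "time_s": time; "joint_positions": joint angles; "qvel": joint speeds; "tau": joint torques, N m; "position": TCP position; "tcp_rot": TCP orientation; "force": force on the tool from outside, world axes, zero at the start; "moment": the same for the moment, N m; "opening": opening from 0.0 (shut) to 1.0 (fully open); "grasp_force": force on a finger pad.
Only numpy, scipy, OpenCV 4.12 (cv2) and the standard library are available. Lean on these libraries where they do the work, as an engineer would, in place of code of your own. Each camera call takes 0.05 s, during which the arm holds its last target. There are 200 camera calls.

## Working session

There is one attempt and no reset: what is moved stays moved. The work goes in short steps, Python scripts to look and compute and a tool call to move; the robot and the scene stay as the last step left them, time stands still between calls to the robot, and variables do not carry over. Pictures are saved under pics/ and viewed, at most 10 in all, crops included, and the job is handed in when it is done.

Besides the shell and the picture viewer there is one more tool, called after "Call:" in YAML: its name, and indented under it one key for each argument. drive_tool: Moves the arm, as the interface text tells. Scaled input: -1 to 1 covers 0.12 m each way for a shift and 1.5 rad each way for a turn. Its arguments: {"type":"object","properties":{"steps":{"type":"array"}},"required":["steps"]}

```bash
mkdir -p pics; ls; cat > h.py <<'E'
import numpy as np, cv2
from rig import read_state, optics, order, bot
def cap(n):
    c=optics.capture(n); c['K']=np.array([[c['fx'],0,c['cx']],[0,c['fy'],c['cy']],[0,0,1.]])
    c['R']=cv2.Rodrigues(np.array(c['rvec'],float))[0]; c['t']=np.array(c['tvec'],float).ravel(); c['D']=np.array(c['D'],float); return c
def ray(c,uv):
    p=cv2.undistortPoints(np.array(uv,float).reshape(-1,1,2),c['K'],c['D']).reshape(-1,2)
    return -c['R'].T@c['t'], np.c_[p,np.ones(len(p))]@c['R']   # pts = o + depth*d
def plane(c,uv,z):
    o,d=ray(c,uv); return o+d*((z-o[2])/d[:,2])[:,None]
def cloud(c):
    v,u=np.mgrid[0:400,0:640]; o,d=ray(c,np.c_[u.ravel(),v.ravel()])
    P=o+d*c['range_z'].reshape(-1,1); P[c['range_z'].ravel()==0]=np.nan; return P.reshape(400,640,3)
def proj(c,P): return cv2.projectPoints(np.array(P,float).reshape(-1,3),np.array(c['rvec'],float),c['t'],c['K'],c['D'])[0].reshape(-1,2)
E
python3 - <<'E'
from h import *
s=cap('scene');t=cap('top')
cv2.imwrite('pics/a.png',s['color']);cv2.imwrite('pics/b.png',t['color'])
for c in(s,t): print(-c['R'].T@c['t'],c['R'][2],c['fx'])
st=read_state();print(st)
E
```

```text
pics
[-0.17941879 -0.3091546   0.78260265] [ 0.60260226  0.4488019  -0.65988436] 365.56142603892056
[0.3067748  0.18021411 1.17790992] [ 0.16484615  0.02529637 -0.98599485] 435.6798722429771
{'time_s': 0.1, 'joint_positions': array([ 6.43711077e+01,  3.02724321e+01,  8.21512304e+01, -2.95150900e-04,
        6.76926944e+01, -1.02288554e+01]), 'qvel': array([ 0.05468484, -0.10118369, -0.14852013, -0.14769671, -0.01129034,
       -0.04841974]), 'tau': array([-3.67479552e-04, -4.40984309e+01, -1.77150965e+01,  6.34748535e-02,
        5.33983321e-02, -4.11648102e-05]), 'position': array([0.16565632, 0.60192448, 0.22167034]), 'tcp_rot': array([[-9.64095598e-01,  2.65553974e-01, -8.74110559e-04],
       [ 2.65555174e-01,  9.64093921e-01, -1.83306925e-03],
       [ 3.55945851e-04, -1.99937858e-03, -9.99997938e-01]]), 'force': array([ 0.3441693 ,  0.49991613, -0.29610086]), 'moment': array([-0.00638115, -0.01904598,  0.03724741]), 'grasp_force': 0.0, 'opening': 0.9977517468871275}
```

View pics/a.png

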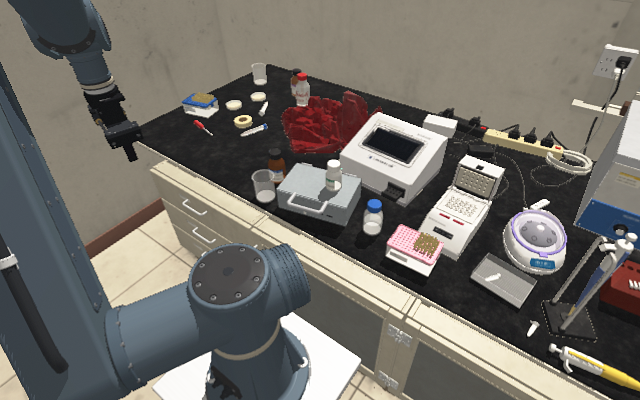

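View pics/b.png

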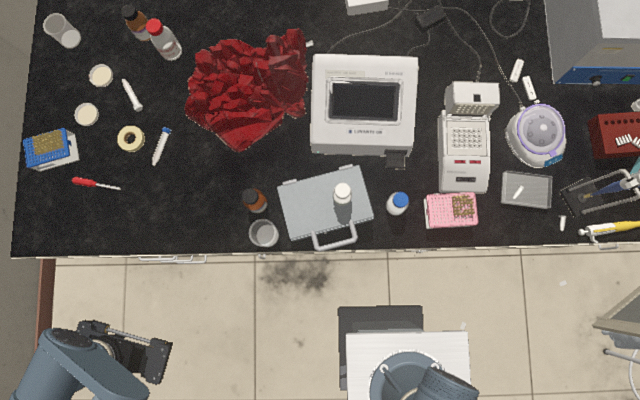

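The scene view shows the case with the white bottle at about (333,175), the handle at (308,205), the beaker at (263,185), the amber bottle at (276,165) and the blue cap at (374,205). In the top view the lid corners are about (279,185), (365,168), (373,218) and (291,238), with the white cap at (343,192) and the handle at (333,240).

```bash
python3 - <<'E'
from h import *
t=cap('top');s=cap('scene')
for n,c in(('top',t),('scene',s)):
    P=cloud(c);np.save(n+'.npy',P)
    x,y,z=P[...,0],P[...,1],P[...,2]
    roi=(x>.33)&(x<.75)&(y>-.1)&(y<.42)
    lid=roi&(z>.074)&(z<.088)
    n_,l,stt,_=cv2.connectedComponentsWithStats(lid.astype(np.uint8)); k=1+np.argmax(stt[1:,4]); m=l==k
    pts=P[m][:,:2].astype(np.float32)
    print(n,'lid',cv2.minAreaRect(pts*1000),np.median(z[m]),m.sum())
    for a,b in((.095,.145),(.15,.185)):
        q=roi&(z>a)&(z<b)
        n_,l,stt,_=cv2.connectedComponentsWithStats(q.astype(np.uint8))
        for i in range(1,n_):
            if stt[i,4]>20: p=P[l==i]; print(a,stt[i],p.min(0).round(3),p.max(0).round(3),np.median(p,0).round(3))
# colour objects in top
    hsv=cv2.cvtColor(c['color'],cv2.COLOR_BGR2HSV)
    for nm,lo,hi in(('blue',(100,120,60),(125,255,255)),('pink',(150,40,120),(179,255,255)),('white',(0,0,200),(179,40,255))):
        q=(cv2.inRange(hsv,lo,hi)>0)&roi&(z>.03)
        n_,l,stt,ce=cv2.connectedComponentsWithStats(q.astype(np.uint8))
        for i in range(1,n_):
            if stt[i,4]>40: p=P[l==i]; print(nm,stt[i],ce[i].round(1),p.min(0).round(3),p.max(0).round(3))
E
```

```text
top lid ((471.535400390625, 199.92518615722656), (195.00189208984375, 220.39828491210938), 13.422410011291504) 0.08120606635197491 4767
0.095 [ 310   95  107   50 4309] [ 0.632 -0.037  0.095] [0.75  0.237 0.137] [0.701 0.094 0.113]
0.095 [242 189  16  16 211] [0.485 0.372 0.097] [0.524 0.409 0.119] [0.503 0.39  0.114]
0.095 [332 188  20  18 144] [0.477 0.137 0.098] [0.514 0.184 0.144] [0.486 0.163 0.135]
0.095 [393 193  16  15 192] [ 0.468 -0.004  0.095] [0.504 0.033 0.111] [0.486 0.015 0.104]
0.15 [335 183  15  17 202] [0.484 0.143 0.15 ] [0.52  0.177 0.174] [0.501 0.16  0.169]
blue [393 193  15  14 165] [400.3 199.4] [ 0.47  -0.002  0.098] [0.504 0.033 0.111]
pink [426 194  18  33 419] [434.5 210.2] [ 0.423 -0.1    0.039] [ 0.509 -0.061  0.062]
white [ 311   95  105   51 2686] [365.3 127.3] [ 0.63  -0.034  0.085] [0.75  0.235 0.135]
white [334 182  17  21 255] [342.  192.1] [0.479 0.138 0.079] [0.541 0.18  0.174]
white [388 197  17  16  89] [393.8 206.6] [0.461 0.001 0.053] [0.5   0.041 0.091]
white [315 234  41  15  78] [336.2 243.3] [0.373 0.129 0.08 ] [0.406 0.23  0.089]
scene l
[... 887 characters left out ...]
2 0.141 0.167] [0.518 0.175 0.172]
white [312 168  14   7  41] [318.3 171.2] [0.516 0.223 0.079] [0.549 0.266 0.085]
white [292 172  14  18 104] [298.  181.2] [0.428 0.237 0.078] [0.495 0.297 0.085]
white [335 175  25  32 318] [347.5 188.3] [0.447 0.083 0.078] [0.576 0.168 0.085]
white [335 181   6   9  42] [337. 185.] [0.482 0.135 0.089] [0.502 0.145 0.123]
white [288 192  40  20 106] [305.7 203.2] [0.368 0.127 0.08 ] [0.44  0.238 0.087]
white [370 214  11   9  66] [375.1 217.3] [ 0.461 -0.011  0.052] [0.484 0.014 0.08 ]
white [364 222  15   8  71] [371.2 224.9] [ 0.457 -0.011  0.03 ] [0.472 0.027 0.058]
white [393 231  18  18  53] [400.7 241.2] [ 0.423 -0.1    0.05 ] [ 0.493 -0.079  0.057]
```

```bash
cat >> h.py <<'E'
def Rz(a): return np.array([[np.cos(a),-np.sin(a),0],[np.sin(a),np.cos(a),0],[0,0,1]])
def tool(yaw,tilt=0):
    "tool y along the case's x, tool z down, leaned by tilt so that z points partly to +x"
    a=np.radians(tilt); u=np.array([np.cos(a),0,np.sin(a)]); z=np.array([np.sin(a),0,-np.cos(a)])
    return Rz(yaw)@np.c_[np.cross(u,z),u,z]
def rel(p0,R0,p,R):
    d=R0.T@(np.array(p)-p0)/.12; w=cv2.Rodrigues(R0.T@R)[0].ravel()/1.5
    return np.r_[d,w].round(3).tolist()
E
python3 - <<'E'
from h import *
P={n:np.load(n+'.npy') for n in('top','scene')}
for n,p in P.items():
    x,y,z=p[...,0],p[...,1],p[...,2]
    m=(x>.33)&(x<.65)&(y>.02)&(y<.36)&(z>.074)&(z<.088)
    k=cv2.connectedComponentsWithStats(m.astype(np.uint8)); m=k[1]==1+np.argmax(k[2][1:,4])
    q=p[m][:,:2]; best=None
    # yaw from the whole rectangle, then plate edges away from the handle
    a=np.radians(cv2.minAreaRect((q*1000).astype(np.float32))[2])
    l=q@Rz(a)[:2,:2]
    cy=(np.percentile(l[:,1],.5)+np.percentile(l[:,1],99.5))/2
    side=l[abs(abs(l[:,1]-cy)-.085)<.02]; h=l[abs(l[:,1]-cy)<.035]; hf=h[h[:,0]<side[:,0].min()-.015]
    lo,hi=np.percentile(side[:,0],[.7,99.3]); c=Rz(a)[:2,:2]@[(lo+hi)/2,cy]
    print(n,np.degrees(a),'plate',lo,hi,hi-lo,'ylen',np.ptp(l[:,1]),'centre',c,'handle x',(hf[:,0].min(),hf[:,0].max()),len(hf),'rel',hf[:,0].mean()-(lo+hi)/2, p[m][:,2].mean())
    zz=(z>.02)&(y>.25)&(y<.6)&(x>.36)&(x<.56)&~m; print('others +y',np.nanmax(y[zz]))
    f=(y>.43)&(y<.56)&(x>.4)&(x<.51)&(z>.012); print('place clear?',f.sum())
E
```

```text
top 13.422410011291504 plate 0.45223561593795614 0.6000261935561829 0.14779057761822678 ylen 0.22039828038925635 centre [0.49201735 0.20485617] handle x (np.float64(0.40756288114489364), np.float64(0.4192661747208214)) 132 rel -0.11292379813912284 0.08122993342019251
others +y 0.41858375400297926
place clear? 0
scene 12.83686637878418 plate 0.4478807348713867 0.5961256664164314 0.1482449315450447 ylen 0.22064575233655206 centre [0.4892253 0.2025661] handle x (np.float64(0.4016336659880236), np.float64(0.41402630800333085)) 101 rel -0.11538275369886841 0.08120827339629727
others +y 0.41419258306438733
place clear? 0
```

Call:
drive_tool:
  steps:
    - [87,-0.25,-0.19,0,0,0,0.1]
    - [87,-0.5,-0.38,0,0,0,0.2]
    - [87,-0.75,-0.57,0,0,0,0.3]
    - [87,-1,-0.76,0,0,0,0.4]
    - [87,-1,-0.76,0,0,0,0.5]
    - [87,-1,-0.76,0,0,0,0.6]
    - [87,-1,-0.76,0,0,0,0.7]
    - [87,-1,-0.76,0,0,0,0.714]

```text
time_s: 1.0
position: [0.2575, 0.4825, 0.2225]
tcp_rot: [[-0.228, 0.974, -0.0], [0.974, 0.228, -0.0], [-0.0, -0.0, -1.0]]
force: [-0.8, -0.0, 0.2]
opening: 1.002
grasp_force: 0.0
```

Call:
drive_tool:
  steps:
    - [87,-0.33,0.15,0,0,0,0]
    - [87,-0.67,0.3,0,0,0,0]
    - [87,-1,0.45,0,0,0,0]

```text
time_s: 1.3
position: [0.3378, 0.3774, 0.2225]
tcp_rot: [[-0.234, 0.972, 0.0], [0.972, 0.234, -0.0], [-0.0, 0.0, -1.0]]
force: [1.2, 0.5, -0.5]
opening: 0.998
grasp_force: 0.0
```

Call:
drive_tool:
  steps:
    - [87,-0.33,0.15,0,0,0,0]
    - [87,-0.67,0.3,0,0,0,0]
    - [87,-1,0.45,0,0,0,0]

```text
time_s: 1.6
position: [0.4182, 0.2724, 0.2226]
tcp_rot: [[-0.232, 0.973, 0.0], [0.973, 0.232, 0.0], [0.0, 0.0, -1.0]]
force: [1.1, 0.1, -0.4]
opening: 1.0
grasp_force: 0.0
```

Call:
drive_tool:
  steps:
    - [87,-0.33,0.15,0,0,0,0]
    - [87,-0.67,0.3,0,0,0,0]
    - [87,-1,0.46,0,0,0,0]
    - [87,-1,0.46,0,0,0,0]
    - [87,-1,0.46,0,0,0,0]

```text
time_s: 2.1
position: [0.4989, 0.169, 0.2223]
tcp_rot: [[-0.228, 0.974, -0.001], [0.974, 0.228, 0.0], [0.001, -0.001, -1.0]]
force: [0.1, -0.1, 0.1]
opening: 0.999
grasp_force: 0.0
```

```bash
python3 - <<'E'
from h import *
st=read_state();print(st['position'],st['time_s'],st['joint_positions'])
w=cap('wrist');cv2.imwrite('pics/c.png',w['color']);P=cloud(w);np.save('w.npy',P)
x,y,z=P[...,0],P[...,1],P[...,2]
print('cam',-w['R'].T@w['t'],w['R'][2])
m=(z>.155)&(z<.18)&(abs(x-.5)<.06)&(abs(y-.16)<.06)
if m.sum(): q=P[m];print('cap',m.sum(),q.min(0),q.max(0),cv2.minEnclosingCircle((q[:,:2]*1000).astype(np.float32)))
m=(z>.095)&(z<.15)&(abs(x-.5)<.06)&(abs(y-.16)<.06)
if m.sum(): q=P[m];print('body',m.sum(),q.min(0),q.max(0))
E
```

```text
[0.49891361 0.16897226 0.22228604] 2.1 [ 6.53073389e+00  2.27136855e+01  9.61182777e+01  2.80959687e-02
  6.12183162e+01 -6.68794804e+00]
cam [0.48131221 0.2452093  0.38513152] [ 0.06412523 -0.27627015 -0.95893835]
cap 2016 [0.48373885 0.14231212 0.15518781] [0.52059919 0.17852159 0.1715606 ] ((502.2084045410156, 160.07595825195312), 18.644256591796875)
body 1340 [0.47806893 0.14566066 0.09523513] [0.52579185 0.18404084 0.14985307]
```

View pics/c.png

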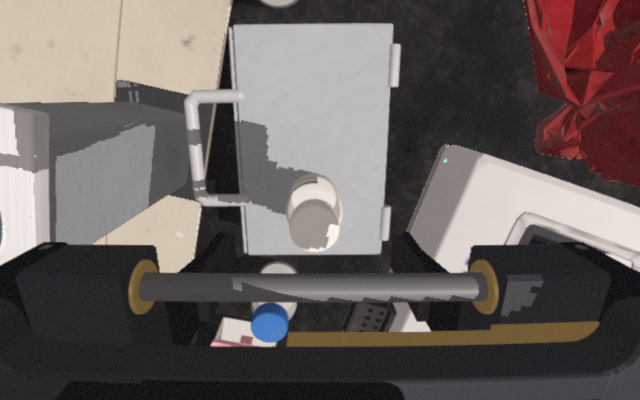

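The wrist view shows the shut lid with corners near (232,25), (392,25), (387,253) and (245,253). The hinge lugs stick out on the right at (397,65), the handle is at x≈195, the bottle cap at (315,225) and the fingers at y≈285.

Call:
drive_tool:
  steps:
    - [87,-0.079,0.008,0.2,0,0,0]
    - [87,-0.079,0.008,0.5,0,0,0]
    - [87,-0.079,0.008,0.75,0,0,0]
    - [87,-0.079,0.008,0.885,0,0,0]
    - [87,-0.079,0.008,0.885,0,0,0]

```text
time_s: 2.65
position: [0.4985, 0.1619, 0.1142]
tcp_rot: [[-0.232, 0.973, -0.007], [0.973, 0.232, -0.0], [0.001, -0.007, -1.0]]
force: [-0.4, 0.4, 0.5]
opening: 1.004
grasp_force: 0.0
```

Call:
drive_tool:
  steps:
    - [20,0,0,0,0,0,0]
    - [20,0,0,0,0,0,0]
    - [20,0,0,0,0,0,0]
    - [20,0,0,0,0,0,0]
    - [20,0,0,0,0,0,0]
    - [20,0,0,0,0,0,0]
    - [20,0,0,0,0,0,0]

```text
time_s: 3.35
position: [0.5019, 0.1606, 0.1167]
tcp_rot: [[-0.229, 0.973, 0.0], [0.973, 0.229, 0.0], [-0.0, 0.0, -1.0]]
force: [-0.7, 0.3, 1.9]
opening: 0.529
grasp_force: 30.0
```

```bash
python3 - <<'E'
from h import *
P=np.load('w.npy');x,y,z=P[...,0],P[...,1],P[...,2]
m=(abs(z-.081)<.005)&(x>.36)&(x<.62)&(y>.05)&(y<.36)
k=cv2.connectedComponentsWithStats(m.astype(np.uint8)); m=k[1]==1+np.argmax(k[2][1:,4])
q=P[m];print(m.sum(),q[:,2].mean())
a=np.radians(13.2)
for _ in range(3):
    l=q[:,:2]@Rz(a)[:2,:2]
    c=[];
    for y0 in np.arange(l[:,1].min()+.01,l[:,1].max()-.01,.004):
        r=l[abs(l[:,1]-y0)<.002]; r=np.sort(r[:,0]); 
        if len(r)>30:
            c.append((y0,r[0],r[-1]))
    c=np.array(c)
    f=c[:,1]; back=c[:,2]
    mb=abs(back-np.median(back))<.003; sb=np.polyfit(c[mb,0],back[mb],1)
    mf=(f>.435); mf&=abs(f-np.median(f[mf]))<.003 ; sf=np.polyfit(c[mf,0],f[mf],1)
    print(np.degrees(a),'back',np.median(back),sb[0],'front',np.median(f[mf]),sf[0])
    a-=sb[0] if False else (sb[0]+sf[0])/2
h=l[(l[:,0]<np.median(f[mf])-.03)]
hm=h[abs(h[:,1]-np.median(h[:,1]))<.03]
print('handle',np.percentile(hm[:,0],[1,50,99]),'y',l[:,1].min(),l[:,1].max(), 'handle y',h[:,1].min(),h[:,1].max(), 'slope',np.polyfit(hm[:,1],hm[:,0],1)[0])
E
```

```text
33960 0.08173876389328623
13.2 back 0.59423635599361 -0.004123837386718999 front 0.4511054599342311 -0.009229046269168512
13.582531938905785 back 0.5947682504653384 0.0017428100251840072 front 0.4515914465584395 -0.002559690049581992
13.605933827789059 back 0.5948083695063963 0.0021526682455869483 front 0.4515880977351503 -0.0021511474676380953
handle [0.40611564 0.41309925 0.41753841] y -0.026093742866646064 0.19358261272167 handle y 0.028371886088253914 0.13855629733200311 slope 0.007776998512558266
```

Call:
drive_tool:
  steps:
    - [20,0,0,-0.15,0,0,0]
    - [20,0,0,-0.4,0,0,0]
    - [20,0,0,-0.7,0,0,0]
    - [20,0,0,-0.83,0,0,0]

```text
time_s: 3.75
position: [0.5031, 0.1608, 0.2185]
tcp_rot: [[-0.229, 0.973, 0.004], [0.973, 0.229, 0.0], [-0.0, 0.004, -1.0]]
force: [0.1, 0.6, -1.7]
opening: 0.539
grasp_force: 30.0
```

Call:
drive_tool:
  steps:
    - [20,0.15,0.01,0,0,0,0]
    - [20,0.4,0.03,0,0,0,0]
    - [20,0.7,0.05,0,0,0,0]
    - [20,0.95,0.075,0,0,0,0]

```text
time_s: 4.15
position: [0.4836, 0.2748, 0.2156]
tcp_rot: [[-0.228, 0.974, -0.001], [0.974, 0.228, -0.0], [0.0, -0.001, -1.0]]
force: [-0.3, 0.7, -2.4]
opening: 0.539
grasp_force: 30.0
```

Call:
drive_tool:
  steps:
    - [20,0.3,0.02,0,0,0,0]
    - [20,0.6,0.05,0,0,0,0]
    - [20,0.95,0.075,0,0,0,0]

```text
time_s: 4.45
position: [0.4666, 0.3873, 0.2153]
tcp_rot: [[-0.228, 0.974, -0.001], [0.974, 0.228, -0.001], [-0.001, -0.001, -1.0]]
force: [1.1, -0.4, -1.2]
opening: 0.535
grasp_force: 30.0
```

Call:
drive_tool:
  steps:
    - [20,0.3,0.02,0,0,0,0]
    - [20,0.55,0.05,0,0,0,0]
    - [20,0.8,0.065,0,0,0,0]
    - [20,0.95,0.075,0,0,0,0]
    - [20,0.95,0.075,0,0,0,0]
    - [20,0.95,0.075,0,0,0,0]

```text
time_s: 5.05
position: [0.4492, 0.4992, 0.215]
tcp_rot: [[-0.23, 0.973, -0.001], [0.973, 0.23, -0.002], [-0.002, -0.002, -1.0]]
force: [-0.6, -0.8, -1.9]
opening: 0.536
grasp_force: 30.0
```

Call:
drive_tool:
  steps:
    - [20,0,0,0.3,0,0,0]
    - [20,0,0,0.6,0,0,0]
    - [20,0,0,0.9,0,0,0]
    - [20,0,0,1,0,0,0]
    - [20,0,0,1,0,0,0]
    - [20,0,0,1,0,0,0]

```text
time_s: 5.65
position: [0.451, 0.4999, 0.0973]
tcp_rot: [[-0.228, 0.974, 0.002], [0.974, 0.228, 0.001], [0.001, 0.002, -1.0]]
force: [1.1, -0.6, -1.4]
opening: 0.534
grasp_force: 30.0
```

Call:
drive_tool:
  steps:
    - [20,0,0,0.2,0,0,0]
    - [20,0,0,0.4,0,0,0]
    - [20,0,0,0.46,0,0,0]
    - [20,0,0,0.48,0,0,0]
    - [20,0,0,0.49,0,0,0]
    - [20,0,0,0.5,0,0,0]
    - [20,0,0,0.505,0,0,0]
    - [20,0,0,0.505,0,0,0]

```text
time_s: 6.45
position: [0.4501, 0.5, 0.036]
tcp_rot: [[-0.229, 0.973, 0.001], [0.973, 0.229, 0.001], [0.0, 0.001, -1.0]]
force: [-0.7, 0.1, -1.2]
opening: 0.539
grasp_force: 30.0
```

Call:
drive_tool:
  steps:
    - [20,0,0,0.008,0,0,0]
    - [20,0,0,0.012,0,0,0]
    - [20,0,0,0.016,0,0,0]
    - [20,0,0,0.016,0,0,0]

```text
time_s: 6.85
position: [0.4501, 0.5001, 0.0357]
tcp_rot: [[-0.229, 0.973, 0.001], [0.973, 0.229, 0.001], [0.0, 0.001, -1.0]]
force: [-3.0, -1.7, 8.3]
opening: 0.532
grasp_force: 30.0
```

Call:
drive_tool:
  steps:
    - [87,0,0,-0.004,0,0,0]
    - [87,0,0,-0.004,0,0,0]
    - [87,0,0,-0.004,0,0,0]
    - [87,0,0,-0.004,0,0,0]
    - [87,0,0,-0.2,0,0,0]
    - [87,0,0,-0.5,0,0,0]
    - [87,0,0,-0.8,0,0,0]
    - [87,0,0,-1,0,0,0]

```text
time_s: 7.65
position: [0.4507, 0.5004, 0.1559]
tcp_rot: [[-0.229, 0.973, 0.002], [0.973, 0.229, 0.002], [0.001, 0.003, -1.0]]
force: [1.3, -0.0, 0.4]
opening: 0.993
grasp_force: 0.0
```

Call:
drive_tool:
  steps:
    - [87,0,0,-0.3,0,0,0]
    - [87,-0.2,-0.1,-0.5,0,0,0]
    - [87,-0.5,-0.25,-0.5,0,0,0]
    - [87,-0.825,-0.395,-0.5,0,0,0]

```text
time_s: 8.05
position: [0.4264, 0.3922, 0.2144]
tcp_rot: [[-0.23, 0.973, 0.003], [0.973, 0.23, 0.001], [0.001, 0.003, -1.0]]
force: [0.3, 0.1, -0.3]
opening: 1.0
grasp_force: 0.0
```

Call:
drive_tool:
  steps:
    - [60,-0.3,-0.13,0,0,0,0]
    - [50,-0.6,-0.26,0,0,0,0]
    - [32,-0.825,-0.395,0,0,0,0]

```text
time_s: 8.35
position: [0.4024, 0.2834, 0.2134]
tcp_rot: [[-0.228, 0.974, 0.0], [0.974, 0.228, -0.0], [-0.0, -0.0, -1.0]]
force: [0.8, -0.0, -0.2]
opening: 0.81
grasp_force: 0.0
```

Call:
drive_tool:
  steps:
    - [32,-0.3,-0.13,0,0,0,0]
    - [32,-0.6,-0.26,0,0,0,0]
    - [32,-0.825,-0.395,0,0,0,0]
    - [32,-0.825,-0.395,0,0,0,0]
    - [32,-0.825,-0.395,0,0,0,0]

```text
time_s: 8.85
position: [0.3798, 0.1779, 0.2136]
tcp_rot: [[-0.227, 0.974, 0.001], [0.974, 0.227, 0.001], [0.0, 0.001, -1.0]]
force: [-0.9, -0.4, 0.7]
opening: 0.402
grasp_force: 0.0
```

```bash
python3 - <<'E'
from h import *
st=read_state();print(st['position'],st['time_s'],st['joint_positions'].round(1),st['opening'])
w=cap('wrist');s=cap('scene');cv2.imwrite('pics/d.png',np.hstack([w['color'],s['color']])[:, ::1][:, :1280]) 
P=cloud(w);x,y,z=P[...,0],P[...,1],P[...,2]
a=np.radians(13.3); L=(P.reshape(-1,3)-[.4905,.2045,0])@Rz(a); L=L.reshape(P.shape)
m=(abs(L[...,0]+.114)<.02)&(abs(L[...,1])<.045)&(abs(z-.08)<.012)
q=L[m];print('handle in case frame',m.sum(),np.percentile(q,[2,50,98],axis=0).round(4),'slope',np.polyfit(q[:,1],q[:,0],1)[0] if m.sum() else 0)
m=(abs(L[...,0])<.09)&(abs(L[...,1])<.13)&(abs(z-.081)<.004); q=L[m];print('lid',np.percentile(q,[.5,99.5],axis=0).round(4))
P=cloud(s);q=P[(abs(P[...,0]-.45)<.05)&(abs(P[...,1]-.5)<.05)&(P[...,2]>.012)];print('bottle',q.min(0),q.max(0))
v=cv2.resize(np.vstack([w['color'],s['color'][50:300]]),None,fx=.9,fy=.9);cv2.imwrite('pics/d.png',v)
E
```

```text
[0.37976702 0.17787414 0.21362501] 8.85 [  9.7  15.2 110.8   0.   54.   -3.4] 0.40171562212855033
handle in case frame 1166 [[-0.1192 -0.044   0.0798]
 [-0.1128  0.0032  0.0836]
 [-0.1059  0.044   0.0857]] slope -0.0026988065667718796
lid [[-0.0844 -0.0681  0.0791]
 [ 0.0731  0.109   0.0843]]
bottle [0.42461963 0.47139751 0.01201117] [0.46901497 0.51702609 0.09154028]
```

View pics/d.png

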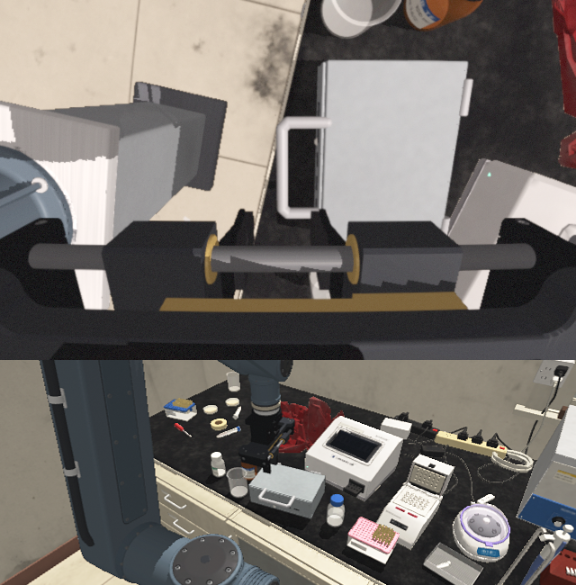

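The picture shows the fingers above the handle, whose rod is at about x=283, y=165, with the lid clear. The white bottle stands upright at (217,465).

Call:
drive_tool:
  steps:
    - [32,0,0.01,0.25,0,0,0]
    - [32,0,0.01,0.5,0,0,0]
    - [32,0,0.01,0.65,0,0,0]
    - [32,0,0.01,0.65,0,0,0]

```text
time_s: 9.35
position: [0.3794, 0.1791, 0.1335]
tcp_rot: [[-0.231, 0.973, -0.005], [0.973, 0.231, -0.001], [0.0, -0.005, -1.0]]
force: [-0.0, 0.3, -0.1]
opening: 0.37
grasp_force: 0.0
```

Call:
drive_tool:
  steps:
    - [32,0,0,0.2,0,0,0]
    - [32,0,0,0.4,0,0,0]
    - [32,0,0,0.55,0,0,0]
    - [32,0,0,0.64,0,0,0]
    - [32,0,0,0.64,0,0,0]
    - [32,0,0,0.64,0,0,0]

```text
time_s: 9.95
position: [0.3814, 0.179, 0.0592]
tcp_rot: [[-0.23, 0.973, 0.001], [0.973, 0.23, 0.0], [-0.0, 0.001, -1.0]]
force: [-0.4, 0.2, 0.2]
opening: 0.37
grasp_force: 0.0
```

Call:
drive_tool:
  steps:
    - [4,0,0,0,0,0,0]
    - [4,0,0,0,0,0,0]
    - [4,0,0,0,0,0,0]
    - [4,0,0,0,0,0,0]
    - [4,0,0,0,0,0,0]

```text
time_s: 10.45
position: [0.3798, 0.1782, 0.059]
tcp_rot: [[-0.229, 0.973, -0.001], [0.973, 0.229, -0.0], [0.0, -0.001, -1.0]]
force: [-1.0, -0.7, 6.1]
opening: 0.127
grasp_force: 30.0
```

```bash
python3 - <<'E'
from h import *
st=read_state();print(st['position'],st['time_s'],st['opening']*87,st['grasp_force'],st['force'])
# arc rows: tool y = case x, tool z = down; angles in rad from shut, per call of 0.45 rad
for a0,a1,n in((0,.5,8),(.5,1.,8),(1.,1.45,7),(1.45,1.76,6)):
    print([[4,0,round(.184*(np.cos(a0)-np.cos(a))/.12,3),round(-.184*(np.sin(a)-np.sin(a0))/.12,3),0,0,0] for a in np.linspace(a0,a1,n+1)[1:]])
E
```

```text
[0.37975156 0.17823327 0.05900821] 10.45 11.070269674465232 30.002425017041787 [-0.99066631 -0.72505757  6.05579052]
[[4, 0, np.float64(0.003), np.float64(-0.096), 0, 0, 0], [4, 0, np.float64(0.012), np.float64(-0.191), 0, 0, 0], [4, 0, np.float64(0.027), np.float64(-0.286), 0, 0, 0], [4, 0, np.float64(0.048), np.float64(-0.379), 0, 0, 0], [4, 0, np.float64(0.074), np.float64(-0.471), 0, 0, 0], [4, 0, np.float64(0.107), np.float64(-0.562), 0, 0, 0], [4, 0, np.float64(0.144), np.float64(-0.65), 0, 0, 0], [4, 0, np.float64(0.188), np.float64(-0.735), 0, 0, 0]]
[[4, 0, np.float64(0.049), np.float64(-0.083), 0, 0, 0], [4, 0, np.float64(0.102), np.float64(-0.162), 0, 0, 0], [4, 0, np.float64(0.161), np.float64(-0.238), 0, 0, 0], [4, 0, np.float64(0.224), np.float64(-0.31), 0, 0, 0], [4, 0, np.float64(0.291), np.float64(-0.378), 0, 0, 0], [4, 0, np.float64(0.363), np.float64(-0.442), 0, 0, 0], [4, 0, np.float64(0.438), np.float64(-0.501), 0, 0, 0], [4, 0, np.float64(0.517), np.float64(-0.555), 0, 0, 0]]
[[4, 0, np.float64(0.085), np.float64(-0.051), 0, 0, 0], [4, 0, np.float64(0.172), np.float64(-0.096), 0, 0, 0], [4, 0, np.float64(0.263), np.float64(-0.135), 0, 0, 0], [4, 0, np.float64(0.355), np.float64(-0.168), 0, 0, 0], [4, 0, np.float64(0.45), np.float64(-0.196), 0, 0, 0], [4, 0, np.float64(0.546), np.float64(-0.217), 0, 0, 0], [4, 0, np.float64(0.644), np.float64(-0.232), 0, 0, 0]]
[[4, 0, np.float64(0.079), np.float64(-0.008), 0, 0, 0], [4, 0, np.float64(0.158), np.float64(-0.011), 0, 0, 0], [4, 0, np.float64(0.237), np.float64(-0.01), 0, 0, 0], [4, 0, np.float64(0.316), np.float64(-0.006), 0, 0, 0], [4, 0, np.float64(0.395), np.float64(0.003), 0, 0, 0], [4, 0, np.float64(0.473), np.float64(0.016), 0, 0, 0]]
```

The rod is held at 11 mm opening. Next I lift the lid along the arc.

Call:
drive_tool:
  steps:
    - [4,0,0.003,-0.096,0,0,0]
    - [4,0,0.012,-0.191,0,0,0]
    - [4,0,0.027,-0.286,0,0,0]
    - [4,0,0.048,-0.379,0,0,0]
    - [4,0,0.074,-0.471,0,0,0]
    - [4,0,0.107,-0.562,0,0,0]
    - [4,0,0.144,-0.65,0,0,0]
    - [4,0,0.188,-0.735,0,0,0]

```text
time_s: 11.25
position: [0.3998, 0.183, 0.1465]
tcp_rot: [[-0.229, 0.973, -0.006], [0.973, 0.229, -0.001], [0.0, -0.006, -1.0]]
force: [-3.5, -0.2, -1.8]
opening: 0.121
grasp_force: 30.0
```

Call:
drive_tool:
  steps:
    - [4,0,0.049,-0.083,0,0,0]
    - [4,0,0.102,-0.162,0,0,0]
    - [4,0,0.161,-0.238,0,0,0]
    - [4,0,0.224,-0.31,0,0,0]
    - [4,0,0.291,-0.378,0,0,0]
    - [4,0,0.363,-0.442,0,0,0]
    - [4,0,0.438,-0.501,0,0,0]
    - [4,0,0.517,-0.555,0,0,0]

```text
time_s: 12.05
position: [0.4555, 0.1964, 0.2133]
tcp_rot: [[-0.23, 0.973, -0.017], [0.973, 0.23, -0.004], [0.0, -0.017, -1.0]]
force: [-11.7, -3.2, 14.5]
opening: 0.125
grasp_force: 30.0
```

Call:
drive_tool:
  steps:
    - [4,0,0.075,-0.06,0,0,0]
    - [4,0,0.16,-0.106,0,0,0]
    - [4,0,0.25,-0.147,0,0,0]
    - [4,0,0.342,-0.182,0,0,0]
    - [4,0,0.438,-0.21,0,0,0]
    - [4,0,0.535,-0.231,0,0,0]
    - [4,0,0.633,-0.246,0,0,0]

```text
time_s: 12.75
position: [0.5356, 0.2156, 0.2428]
tcp_rot: [[-0.229, 0.973, -0.003], [0.973, 0.229, 0.001], [0.001, -0.003, -1.0]]
force: [-2.3, 1.7, 0.2]
opening: 0.122
grasp_force: 30.0
```

Call:
drive_tool:
  steps:
    - [4,0,0.079,-0.008,0,0,0]
    - [4,0,0.158,-0.011,0,0,0]
    - [4,0,0.237,-0.01,0,0,0]
    - [4,0,0.316,-0.006,0,0,0]
    - [4,0,0.395,0.003,0,0,0]
    - [4,0,0.49,0.016,0,0,0]
    - [4,0,0.49,0.016,0,0,0]

```text
time_s: 13.45
position: [0.5956, 0.2293, 0.2408]
tcp_rot: [[-0.229, 0.974, 0.001], [0.974, 0.229, 0.001], [0.001, 0.001, -1.0]]
force: [-1.0, 4.1, 1.6]
opening: 0.121
grasp_force: 30.0
```

Call:
drive_tool:
  steps:
    - [32,0,0,0,0,0,0]
    - [32,0,0,0,0,0,0]
    - [32,0,0,-0.05,0,0,0]
    - [32,0,0,-0.25,0,0,0]
    - [32,0,0,-0.5,0,0,0]
    - [32,0,-0.3,-0.6,0,0,0]
    - [32,0,-0.65,-0.6,0,0,0]
    - [32,0,-1,-0.6,0,0,0]

```text
time_s: 14.25
position: [0.4766, 0.2002, 0.3141]
tcp_rot: [[-0.229, 0.974, 0.003], [0.974, 0.229, -0.001], [-0.001, 0.003, -1.0]]
force: [0.1, 1.2, 0.7]
opening: 0.369
grasp_force: 0.0
```

Call:
drive_tool:
  steps:
    - [40,-0.1,0,0.2,0,0,0]
    - [40,-0.1,0,0.5,0,0,0]
    - [40,-0.1,0,0.5,0,0,0]

```text
time_s: 14.55
position: [0.4768, 0.1881, 0.2503]
tcp_rot: [[-0.228, 0.974, -0.008], [0.974, 0.228, -0.002], [-0.0, -0.008, -1.0]]
force: [-0.7, -0.1, -0.6]
opening: 0.449
grasp_force: 0.0
```

```bash
python3 - <<'E'
from h import *
st=read_state();print(st['position'],st['time_s'],st['force'])
w=cap('wrist');cv2.imwrite('pics/e.png',w['color'])
a=np.radians(13.3)
for n,c in(('w',w),('t',cap('top')),('s',cap('scene'))):
    P=cloud(c);L=((P.reshape(-1,3)-[.4905,.2045,0])@Rz(a)).reshape(P.shape); np.save('L'+n+'.npy',L)
    m=(abs(L[...,0]+.01)<.025)&(abs(L[...,1])<.1)&(L[...,2]>.032)&(L[...,2]<.066); q=L[m]
    if len(q): print(n,len(q),np.percentile(q,[1,50,99],axis=0).round(4))
    b=q[q[:,1]>.05]
    if len(b): print(' ball?',len(b),b.min(0).round(4),b.max(0).round(4))
    m=(abs(L[...,1])<.1)&(L[...,2]>.1)&(L[...,2]<.26)&(L[...,0]>.06)&(L[...,0]<.13); q=L[m]
    if len(q)>50: f=np.polyfit(q[:,2],q[:,0],1);print(' lid lean x(z=.078)',np.polyval(f,.078),'rad',np.pi/2+np.arctan(f[0]))
E
```

```text
[0.47682965 0.18814304 0.25032358] 14.55 [-0.66220163 -0.07374807 -0.56949214]
w 1923 [[-0.0224 -0.0728  0.0384]
 [-0.0094 -0.0038  0.0559]
 [ 0.0048  0.0724  0.0642]]
 ball? 426 [-0.0218  0.0503  0.042 ] [0.0023 0.0746 0.0623]
 lid lean x(z=.078) 0.06817489164646655 rad 1.76290690416214
t 32 [[-0.0156 -0.0419  0.0486]
 [-0.0107  0.0371  0.0547]
 [-0.0033  0.0454  0.0609]]
 lid lean x(z=.078) 0.06851695263506725 rad 1.7647661504941623
s 314 [[-0.0266 -0.0752  0.033 ]
 [-0.0144 -0.0279  0.0537]
 [ 0.003   0.0681  0.0643]]
 ball? 61 [-0.0263  0.0505  0.033 ] [0.003  0.0705 0.0604]
 lid lean x(z=.078) 0.0675127605064776 rad 1.769589878017078
```

View pics/e.png

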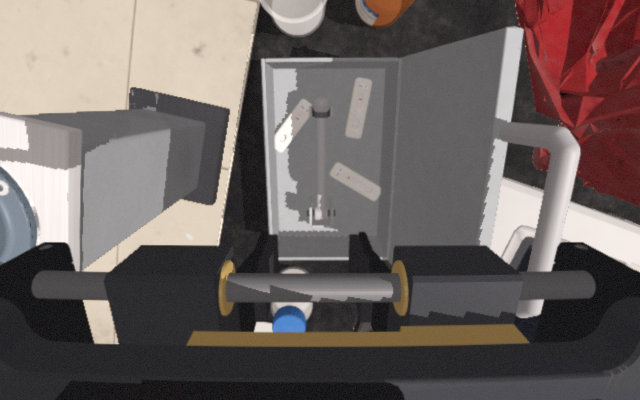

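The wrist view shows the case open: the lid leans back on the right, the ball is at (321,106), the bar runs down to its pivot at (321,212), and the three cassettes lie flat.

```bash
python3 - <<'E'
from h import *
a=np.radians(13.25); C=np.array([.4905,.2045,0]); W=lambda l:C+Rz(a)@np.array(l)
st=read_state();p0,R0=st['position'],st['tcp_rot']
R=tool(a,18); ball=np.array([-.010,.065,.050])
off=Rz(a).T@R[:,2]*.009
hov=W(ball+off+[0,0,.13]); low=W(ball+off)
print('to hover',rel(p0,R0,hov,R),hov)
print('down',rel(hov,R,low,R))
for n,a0,a1,k in((1,0,.6,8),(2,.6,1.2,8),(3,1.2,1.78,8)):
    f=lambda q:W([-.010,-.06+.125*np.cos(q),.05+.125*np.sin(q)])
    print(n,[rel(f(a0),R,f(q),R)[:3] for q in np.linspace(a0,a1,k+1)[1:]])
E
```

```text
to hover [0.646, 0.043, 0.691, -0.208, 0.0, -0.0] [0.4685753  0.26611509 0.17144049]
down [0.0, -0.335, 1.03, 0.0, 0.0, 0.0]
1 [[-0.003, 0.024, -0.074], [-0.012, 0.048, -0.148], [-0.026, 0.072, -0.221], [-0.047, 0.095, -0.293], [-0.072, 0.118, -0.363], [-0.104, 0.14, -0.431], [-0.14, 0.161, -0.497], [-0.182, 0.182, -0.559]]
2 [[-0.046, 0.019, -0.06], [-0.098, 0.038, -0.116], [-0.153, 0.055, -0.168], [-0.212, 0.07, -0.217], [-0.275, 0.085, -0.261], [-0.341, 0.097, -0.3], [-0.411, 0.109, -0.334], [-0.482, 0.118, -0.364]]
3 [[-0.071, 0.008, -0.024], [-0.144, 0.014, -0.042], [-0.218, 0.018, -0.056], [-0.293, 0.021, -0.064], [-0.369, 0.022, -0.067], [-0.444, 0.021, -0.065], [-0.519, 0.019, -0.058], [-0.594, 0.015, -0.046]]
```

Call:
drive_tool:
  steps:
    - [40,0.2,0.01,0.1,-0.06,0,0]
    - [40,0.4,0.03,0.3,-0.14,0,0]
    - [40,0.6,0.043,0.55,-0.208,0,0]
    - [40,0.646,0.043,0.691,-0.208,0,0]
    - [40,0.646,0.043,0.691,-0.208,0,0]
    - [40,0.646,0.043,0.691,-0.208,0,0]

```text
time_s: 15.3
position: [0.4693, 0.2668, 0.1717]
tcp_rot: [[-0.23, 0.925, 0.302], [0.973, 0.218, 0.071], [0.0, 0.31, -0.951]]
force: [0.3, -0.1, -0.4]
opening: 0.46
grasp_force: 0.0
```

Call:
drive_tool:
  steps:
    - [40,0,-0.07,0.215,0,0,0]
    - [40,0,-0.14,0.43,0,0,0]
    - [40,0,-0.195,0.6,0,0,0]
    - [40,0,-0.195,0.6,0,0,0]
    - [40,0,-0.195,0.6,0,0,0]

```text
time_s: 15.8
position: [0.4693, 0.2661, 0.0958]
tcp_rot: [[-0.228, 0.926, 0.302], [0.974, 0.217, 0.071], [0.0, 0.31, -0.951]]
force: [1.3, 0.9, 0.3]
opening: 0.46
grasp_force: 0.0
```

```bash
python3 - <<'E'
from h import *
a=np.radians(13.25); C=np.array([.4905,.2045,0]); W=lambda l:C+Rz(a)@np.array(l)
st=read_state();p0,R0=st['position'],st['tcp_rot'];print(p0,Rz(a).T@(p0-C),st['force'],st['time_s'],st['opening'])
R=tool(a,18);low=W(np.array([-.010,.065,.050]))+R[:,2]*.009
print(rel(p0,R0,low,R))
E
```

```text
[0.46933063 0.2661277  0.09582053] [-0.00648073  0.06483916  0.09582053] [1.28950308 0.94581603 0.31443825] 15.8 0.46020173611245396
[0.001, -0.146, 0.429, 0.001, 0.0, -0.001]
```

Call:
drive_tool:
  steps:
    - [40,0,-0.04,0.12,0,0,0]
    - [40,0,-0.08,0.24,0,0,0]
    - [40,0,-0.11,0.33,0,0,0]
    - [40,0,-0.135,0.4,0,0,0]
    - [40,0,-0.145,0.43,0,0,0]
    - [40,0,-0.145,0.43,0,0,0]

```text
time_s: 16.4
position: [0.4666, 0.2659, 0.0399]
tcp_rot: [[-0.229, 0.926, 0.299], [0.973, 0.218, 0.07], [-0.0, 0.307, -0.952]]
force: [-0.7, -0.2, -0.6]
opening: 0.46
grasp_force: 0.0
```

Call:
drive_tool:
  steps:
    - [12,0,0,0,0,0,0]
    - [12,0,0,0,0,0,0]
    - [12,0,0,0,0,0,0]
    - [12,0,0,0,0,0,0]
    - [12,0,0,0,0,0,0]

```text
time_s: 16.9
position: [0.4684, 0.2665, 0.0409]
tcp_rot: [[-0.229, 0.925, 0.303], [0.973, 0.217, 0.072], [0.001, 0.311, -0.95]]
force: [2.9, 0.3, 2.7]
opening: 0.205
grasp_force: 30.0
```

The ball is pinched, so I swing the bar up.

Call:
drive_tool:
  steps:
    - [12,-0.003,0.024,-0.074,0,0,0]
    - [12,-0.012,0.048,-0.148,0,0,0]
    - [12,-0.026,0.072,-0.221,0,0,0]
    - [12,-0.047,0.095,-0.293,0,0,0]
    - [12,-0.072,0.118,-0.363,0,0,0]
    - [12,-0.104,0.14,-0.431,0,0,0]
    - [12,-0.14,0.161,-0.497,0,0,0]
    - [12,-0.182,0.182,-0.559,0,0,0]

```text
time_s: 17.7
position: [0.4731, 0.245, 0.1118]
tcp_rot: [[-0.229, 0.925, 0.302], [0.973, 0.218, 0.072], [0.0, 0.311, -0.951]]
force: [5.4, 2.5, -2.0]
opening: 0.207
grasp_force: 30.0
```

Call:
drive_tool:
  steps:
    - [12,-0.046,0.019,-0.06,0,0,0]
    - [12,-0.098,0.038,-0.116,0,0,0]
    - [12,-0.153,0.055,-0.168,0,0,0]
    - [12,-0.212,0.07,-0.217,0,0,0]
    - [12,-0.275,0.085,-0.261,0,0,0]
    - [12,-0.341,0.097,-0.3,0,0,0]
    - [12,-0.411,0.109,-0.334,0,0,0]
    - [12,-0.482,0.118,-0.364,0,0,0]

```text
time_s: 18.5
position: [0.4865, 0.1888, 0.158]
tcp_rot: [[-0.229, 0.925, 0.303], [0.973, 0.217, 0.072], [0.0, 0.312, -0.95]]
force: [4.9, 2.6, -0.1]
opening: 0.207
grasp_force: 30.0
```

Call:
drive_tool:
  steps:
    - [12,-0.071,0.008,-0.024,0,0,0]
    - [12,-0.144,0.014,-0.042,0,0,0]
    - [12,-0.218,0.018,-0.056,0,0,0]
    - [12,-0.293,0.021,-0.064,0,0,0]
    - [12,-0.369,0.022,-0.067,0,0,0]
    - [12,-0.444,0.021,-0.065,0,0,0]
    - [12,-0.519,0.019,-0.058,0,0,0]
    - [12,-0.605,0.015,-0.045,0,0,0]

```text
time_s: 19.3
position: [0.504, 0.1176, 0.1643]
tcp_rot: [[-0.229, 0.924, 0.305], [0.974, 0.217, 0.071], [-0.001, 0.313, -0.95]]
force: [5.8, 1.4, 1.7]
opening: 0.205
grasp_force: 30.0
```

```bash
python3 - <<'E'
from h import *
a=np.radians(13.25); C=np.array([.4905,.2045,0])
st=read_state();b=Rz(a).T@(st['position']-st['tcp_rot'][:,2]*.009-C);print('ball',b,'angle',np.arctan2(b[2]-.05,b[1]+.06),st['force'],st['opening'])
E
```

```text
ball [-0.00963355 -0.08769516  0.17281758] angle 1.7925850354279809 [5.79166129 1.3679044  1.71975682] 0.2051855682924901
```

Call:
drive_tool:
  steps:
    - [40,0,0,0,0,0,0]
    - [40,0,0,0,0,0,0]
    - [40,0,0,0,0,0,0]
    - [40,0,0,-0.1,0,0,0]
    - [40,0,0,-0.35,0,0,0]
    - [40,0,0,-0.7,0,0,0]
    - [40,0,0,-1,0,0,0]

```text
time_s: 20.0
position: [0.4632, 0.1096, 0.2771]
tcp_rot: [[-0.23, 0.927, 0.295], [0.973, 0.219, 0.07], [0.001, 0.303, -0.953]]
force: [0.3, 0.6, 0.2]
opening: 0.455
grasp_force: 0.0
```

Call:
drive_tool:
  steps:
    - [32,0,0.1,-0.3,0.06,0,0]
    - [32,0.3,0.2,-0.55,0.14,0,0]
    - [32,0.6,0.2,-0.6,0.208,0,0]
    - [32,0.7,0.2,-0.6,0.208,0,0]
    - [32,0.7,0.2,-0.6,0.208,0,0]

```text
time_s: 20.5
position: [0.4453, 0.1925, 0.3516]
tcp_rot: [[-0.233, 0.973, -0.002], [0.973, 0.233, -0.001], [-0.0, -0.002, -1.0]]
force: [-0.4, -0.8, -1.0]
opening: 0.367
grasp_force: 0.0
```

```bash
python3 - <<'E'
from h import *
a=np.radians(13.25); C=np.array([.4905,.2045,0]); W=lambda l:C+Rz(a)@np.array(l)
w=cap('wrist');s=cap('scene');cv2.imwrite('pics/f.png',np.vstack([w['color'][:300],cv2.resize(s['color'][110:260,200:520],(640,300))]))
for n,c in(('w',w),('t',cap('top')),('s',s)):
    P=cloud(c);L=((P.reshape(-1,3)-C)@Rz(a)).reshape(P.shape)
    m=(abs(L[...,0]+.01)<.03)&(abs(L[...,1]+.085)<.04)&(L[...,2]>.09)&(L[...,2]<.2); q=L[m]
    if len(q)>5: print(n,len(q),q.min(0).round(4),q.max(0).round(4))
    m=(abs(L[...,1])<.1)&(L[...,2]>.1)&(L[...,2]<.26)&(L[...,0]>.06)&(L[...,0]<.13); q=L[m]
    if len(q)>50: f=np.polyfit(q[:,2],q[:,0],1);print(' lid',np.pi/2+np.arctan(f[0]))
    m=(abs(L[...,1])<.035)&(abs(L[...,2]-.258)<.015)&(abs(L[...,0]-.11)<.03); q=L[m]
    if len(q)>5: print(' rod',len(q),np.percentile(q,[2,98],axis=0).round(4))
st=read_state();p0,R0=st['position'],st['tcp_rot'];print(p0,st['time_s'],Rz(a).T@(p0-C))
print(rel(p0,R0,W([.108,0,.32]),tool(a)))
E
```

```text
w 316 [-0.0185 -0.0943  0.0901] [-0.0028 -0.0637  0.1811]
 lid 1.7639489718854708
 rod 1258 [[ 0.1021 -0.0334  0.257 ]
 [ 0.1125  0.0337  0.2655]]
t 54 [-0.0176 -0.0886  0.1208] [-0.0011 -0.0735  0.1832]
s 126 [-0.0216 -0.0986  0.0902] [-0.0062 -0.0662  0.183 ]
 lid 1.7684058260578395
 rod 98 [[ 0.0996 -0.0334  0.2539]
 [ 0.1112  0.0339  0.2652]]
[0.44548043 0.19019316 0.35108902] 20.65 [-0.04710025 -0.00360748  0.35108902]
[0.031, 1.293, 0.255, -0.002, 0.0, -0.0]
```

View pics/f.png

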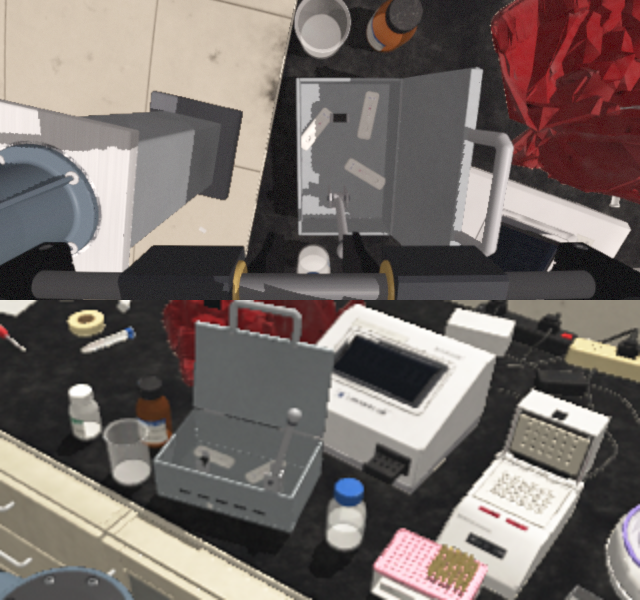

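The bar leans past upright: its ball is at (294,414) in the lower (scene) part and the lid is still back. The bottle stands at (85,412) and nothing else has moved.

Call:
drive_tool:
  steps:
    - [32,0,0.3,0,0,0,0]
    - [32,0.01,0.6,0,0,0,0]
    - [32,0.02,0.9,0,0,0,0]

```text
time_s: 20.95
position: [0.5521, 0.2167, 0.3517]
tcp_rot: [[-0.227, 0.974, -0.002], [0.974, 0.227, -0.001], [-0.001, -0.002, -1.0]]
force: [0.3, 0.4, -0.4]
opening: 0.365
grasp_force: 0.0
```

Call:
drive_tool:
  steps:
    - [32,0.01,0.2,0,0,0,0]
    - [32,0.01,0.39,0,0,0,0]
    - [32,0.01,0.39,0.2,0,0,0]
    - [32,0.01,0.39,0.4,0,0,0]
    - [32,0.01,0.39,0.4,0,0,0]
    - [32,0.01,0.39,0.4,0,0,0]

```text
time_s: 21.55
position: [0.5967, 0.2288, 0.3038]
tcp_rot: [[-0.227, 0.974, -0.002], [0.974, 0.227, -0.001], [-0.0, -0.002, -1.0]]
force: [-0.8, -0.5, 0.7]
opening: 0.366
grasp_force: 0.0
```

```bash
python3 - <<'E'
from h import *
a=np.radians(13.25); C=np.array([.4905,.2045,0]); W=lambda l:C+Rz(a)@np.array(l)
st=read_state();p0,R0=st['position'],st['tcp_rot'];print(p0,st['time_s'],st['force'],Rz(a).T@(p0-C))
print(rel(p0,R0,W([.1075,0,.239]),tool(a)))
r=.184
for a0,a1,n in((1.775,1.35,8),(1.35,1.05,7),(1.05,.95,8)):
    print([[4,0,float(round(r*(np.cos(a0)-np.cos(q))/.12,3)),float(round(-r*(np.sin(q)-np.sin(a0))/.12,3)),0,0,0] for q in np.linspace(a0,a1,n+1)[1:]])
E
```

```text
[0.59667892 0.22879786 0.303789  ] 21.55 [-0.75880404 -0.54917192  0.74424167] [ 0.10892144 -0.00068522  0.303789  ]
[0.006, -0.011, 0.54, -0.001, 0.0, -0.001]
[[4, 0, -0.08, -0.014, 0, 0, 0], [4, 0, -0.161, -0.025, 0, 0, 0], [4, 0, -0.242, -0.03, 0, 0, 0], [4, 0, -0.324, -0.032, 0, 0, 0], [4, 0, -0.405, -0.029, 0, 0, 0], [4, 0, -0.486, -0.022, 0, 0, 0], [4, 0, -0.567, -0.01, 0, 0, 0], [4, 0, -0.647, 0.005, 0, 0, 0]]
[[4, 0, -0.064, 0.016, 0, 0, 0], [4, 0, -0.127, 0.034, 0, 0, 0], [4, 0, -0.189, 0.055, 0, 0, 0], [4, 0, -0.25, 0.079, 0, 0, 0], [4, 0, -0.31, 0.106, 0, 0, 0], [4, 0, -0.369, 0.135, 0, 0, 0], [4, 0, -0.427, 0.166, 0, 0, 0]]
[[4, 0, -0.017, 0.01, 0, 0, 0], [4, 0, -0.033, 0.019, 0, 0, 0], [4, 0, -0.049, 0.03, 0, 0, 0], [4, 0, -0.066, 0.04, 0, 0, 0], [4, 0, -0.082, 0.05, 0, 0, 0], [4, 0, -0.098, 0.061, 0, 0, 0], [4, 0, -0.113, 0.072, 0, 0, 0], [4, 0, -0.129, 0.083, 0, 0, 0]]
```

Call:
drive_tool:
  steps:
    - [32,0,-0.01,0.18,0,0,0]
    - [32,0,-0.01,0.36,0,0,0]
    - [32,0,-0.01,0.5,0,0,0]
    - [32,0,-0.01,0.54,0,0,0]
    - [32,0,-0.01,0.54,0,0,0]
    - [32,0,-0.01,0.54,0,0,0]

```text
time_s: 22.15
position: [0.5969, 0.2299, 0.2411]
tcp_rot: [[-0.229, 0.973, 0.003], [0.973, 0.229, 0.001], [-0.0, 0.003, -1.0]]
force: [0.4, -0.1, 0.4]
opening: 0.371
grasp_force: 0.0
```

Call:
drive_tool:
  steps:
    - [4,0,0,0,0,0,0]
    - [4,0,0,0,0,0,0]
    - [4,0,0,0,0,0,0]
    - [4,0,0,0,0,0,0]
    - [4,0,0,0,0,0,0]

```text
time_s: 22.65
position: [0.5959, 0.2299, 0.2399]
tcp_rot: [[-0.229, 0.973, 0.0], [0.973, 0.229, -0.0], [-0.0, 0.0, -1.0]]
force: [-0.5, -0.0, 3.9]
opening: 0.128
grasp_force: 30.0
```

Call:
drive_tool:
  steps:
    - [4,0,-0.08,-0.014,0,0,0]
    - [4,0,-0.161,-0.025,0,0,0]
    - [4,0,-0.242,-0.03,0,0,0]
    - [4,0,-0.324,-0.032,0,0,0]
    - [4,0,-0.405,-0.029,0,0,0]
    - [4,0,-0.486,-0.022,0,0,0]
    - [4,0,-0.567,-0.01,0,0,0]
    - [4,0,-0.647,0.005,0,0,0]

```text
time_s: 23.45
position: [0.5193, 0.2118, 0.2386]
tcp_rot: [[-0.229, 0.973, -0.0], [0.973, 0.229, -0.0], [-0.0, -0.001, -1.0]]
force: [0.2, -0.6, 1.2]
opening: 0.127
grasp_force: 30.0
```

Call:
drive_tool:
  steps:
    - [4,0,-0.064,0.016,0,0,0]
    - [4,0,-0.127,0.034,0,0,0]
    - [4,0,-0.189,0.055,0,0,0]
    - [4,0,-0.25,0.079,0,0,0]
    - [4,0,-0.31,0.106,0,0,0]
    - [4,0,-0.369,0.135,0,0,0]
    - [4,0,-0.427,0.166,0,0,0]
    - [4,0,-0.427,0.166,0,0,0]

```text
time_s: 24.25
position: [0.4686, 0.2, 0.218]
tcp_rot: [[-0.229, 0.973, -0.003], [0.973, 0.229, -0.001], [0.0, -0.003, -1.0]]
force: [0.1, -1.3, -1.0]
opening: 0.126
grasp_force: 30.0
```

```bash
python3 - <<'E'
from h import *
a=np.radians(13.25); C=np.array([.4905,.2045,0])
st=read_state();l=Rz(a).T@(st['position']-C);print(l,'angle',np.arctan2(l[2]+.019-.078,.071-l[0]),np.hypot(l[2]+.019-.078,.071-l[0]),Rz(a).T@st['force'])
E
```

```text
[-0.02233973  0.00065453  0.21797172] angle 1.0398813406787413 0.18434834710111003 [-0.17377891 -1.26972191 -1.02565579]
```

Call:
drive_tool:
  steps:
    - [4,0,-0.017,0.01,0,0,0]
    - [4,0,-0.033,0.019,0,0,0]
    - [4,0,-0.049,0.03,0,0,0]
    - [4,0,-0.066,0.04,0,0,0]
    - [4,0,-0.066,0.04,0,0,0]

```text
time_s: 24.75
position: [0.4624, 0.1985, 0.2139]
tcp_rot: [[-0.229, 0.973, -0.0], [0.973, 0.229, -0.0], [0.0, -0.0, -1.0]]
force: [1.2, -0.3, 0.3]
opening: 0.126
grasp_force: 30.0
```

Call:
drive_tool:
  steps:
    - [4,0,-0.009,0.006,0,0,0]
    - [4,0,-0.017,0.011,0,0,0]
    - [4,0,-0.017,0.011,0,0,0]

```text
time_s: 25.05
position: [0.4606, 0.1981, 0.2126]
tcp_rot: [[-0.229, 0.973, -0.0], [0.973, 0.229, -0.0], [0.0, -0.0, -1.0]]
force: [0.1, -0.8, -0.2]
opening: 0.127
grasp_force: 30.1
```

Call:
drive_tool:
  steps:
    - [4,0,-0.009,0.006,0,0,0]
    - [4,0,-0.013,0.009,0,0,0]
    - [4,0,-0.013,0.009,0,0,0]

```text
time_s: 25.35
position: [0.4592, 0.1978, 0.2116]
tcp_rot: [[-0.229, 0.973, -0.0], [0.973, 0.229, 0.0], [0.0, -0.0, -1.0]]
force: [1.4, -0.2, 0.3]
opening: 0.122
grasp_force: 30.1
```

Call:
drive_tool:
  steps:
    - [4,0,-0.007,0.005,0,0,0]
    - [4,0,-0.007,0.005,0,0,0]

```text
time_s: 25.55
position: [0.4583, 0.1975, 0.211]
tcp_rot: [[-0.229, 0.973, -0.0], [0.973, 0.229, -0.0], [0.0, -0.0, -1.0]]
force: [-0.2, 0.1, -0.7]
opening: 0.126
grasp_force: 30.1
```

Call:
drive_tool:
  steps:
    - [4,0,-0.008,0.005,0,0,0]
    - [4,0,-0.008,0.005,0,0,0]

```text
time_s: 25.75
position: [0.4575, 0.1973, 0.2104]
tcp_rot: [[-0.229, 0.973, 0.0], [0.973, 0.229, 0.0], [0.0, 0.0, -1.0]]
force: [0.3, 0.4, -0.5]
opening: 0.127
grasp_force: 30.1
```

Call:
drive_tool:
  steps:
    - [4,0,-0.008,0.005,0,0,0]
    - [4,0,-0.008,0.005,0,0,0]

```text
time_s: 25.95
position: [0.4571, 0.1973, 0.2101]
tcp_rot: [[-0.229, 0.973, 0.002], [0.973, 0.229, 0.0], [0.0, 0.002, -1.0]]
force: [1.4, 0.9, 0.3]
opening: 0.125
grasp_force: 30.1
```

Call:
drive_tool:
  steps:
    - [4,0,-0.008,0.005,0,0,0]
    - [4,0,-0.008,0.005,0,0,0]
    - [4,0,-0.008,0.005,0,0,0]

```text
time_s: 26.25
position: [0.4568, 0.1972, 0.2098]
tcp_rot: [[-0.229, 0.973, 0.003], [0.973, 0.229, 0.001], [0.0, 0.003, -1.0]]
force: [2.7, 1.0, 2.1]
opening: 0.129
grasp_force: 30.2
```

```bash
python3 - <<'E'
from h import *
a=np.radians(13.25); C=np.array([.4905,.2045,0])
st=read_state();l=Rz(a).T@(st['position']-C);print(l,'angle',np.arctan2(l[2]+.019-.078,.071-l[0]),st['force'],st['time_s'])
s=cap('scene')
for n,c in(('s',s),('t',cap('top'))):
    L=((cloud(c).reshape(-1,3)-C)@Rz(a)).reshape(400,640,3)
    m=(abs(L[...,1])<.1)&(L[...,2]>.1)&(L[...,2]<.2)&(L[...,0]>-.03)&(L[...,0]<.06); q=L[m]
    m=abs(q[:,2]-(.078+(.07-q[:,0])*1.46))<.02; q=q[m]
    f=np.polyfit(q[:,0],q[:,2],1);print(n,len(q),'lid',np.arctan(-f[0]),np.polyval(f,.07))
cv2.imwrite('pics/g.png',cv2.resize(s['color'][110:260,200:440],None,fx=2.5,fy=2.5))
E
```

```text
[-0.03445911  0.00059297  0.20982162] angle 0.9605868736277948 [2.70053274 0.98562476 2.05818107] 26.25
s 723 lid 0.9392920379972919 0.07632112162791671
t 123 lid 0.9120642599640899 0.09008903402637695
```

View pics/g.png

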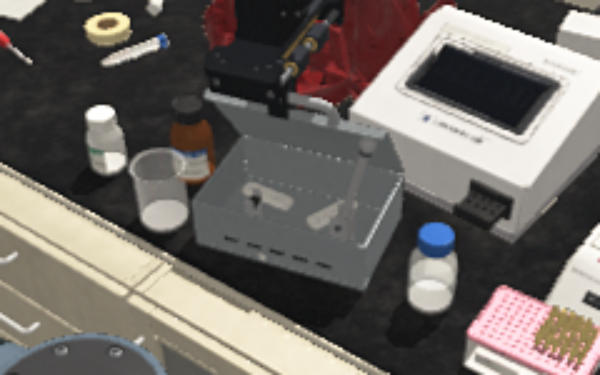

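The lid rests on the ball at (367,150): the force has begun to rise and the angle is about 0.96. Next I release it and withdraw straight up.

Call:
drive_tool:
  steps:
    - [34,0,0,0,0,0,0]
    - [34,0,0,0,0,0,0]
    - [34,0,0,0,0,0,0]
    - [34,0,0,0,0,0,0]
    - [34,0,0,-0.1,0,0,0]
    - [34,0,0,-0.3,0,0,0]
    - [34,0,0,-0.6,0,0,0]
    - [34,0,0,-1,0,0,0]

```text
time_s: 27.15
position: [0.4532, 0.1963, 0.3282]
tcp_rot: [[-0.229, 0.973, -0.008], [0.973, 0.229, -0.002], [0.0, -0.008, -1.0]]
force: [1.2, 0.5, -0.5]
opening: 0.391
grasp_force: 0.0
```

Call:
drive_tool:
  steps:
    - [34,0.2,0,-0.1,0,0,0]
    - [34,0.6,0,-0.1,0,0,0]
    - [34,1,0,-0.1,0,0,0]
    - [34,1,0,-0.1,0,0,0]
    - [34,1,0,-0.1,0,0,0]
    - [34,1,0,-0.1,0,0,0]

```text
time_s: 27.75
position: [0.4278, 0.3128, 0.3407]
tcp_rot: [[-0.229, 0.974, -0.002], [0.974, 0.229, -0.001], [-0.001, -0.002, -1.0]]
force: [1.1, -0.7, 0.4]
opening: 0.389
grasp_force: 0.0
```

```bash
python3 - <<'E'
from h import *
a=np.radians(13.25); C=np.array([.4905,.2045,0])
st=read_state();print(st['position'],st['time_s'],st['force'])
s=cap('scene');t=cap('top')
for n,c in(('s',s),('t',t)):
    P=cloud(c);L=((P.reshape(-1,3)-C)@Rz(a)).reshape(400,640,3)
    m=(abs(L[...,1])<.03)&(L[...,2]>.2)&(L[...,2]<.26)&(L[...,0]>-.07)&(L[...,0]<.0); q=L[m]
    if len(q): print(n,'rod',len(q),np.percentile(q,[5,50,95],axis=0).round(3).tolist())
    q=P[(abs(P[...,0]-.45)<.05)&(abs(P[...,1]-.5)<.05)&(P[...,2]>.012)];print('bottle',q.max(0).round(3))
cv2.imwrite('pics/i.png',cv2.resize(s['color'][110:260,200:440],None,fx=2.5,fy=2.5))
E
```

```text
[0.42776737 0.31275166 0.34069398] 27.75 [ 1.06272515 -0.66864959  0.42467365]
s rod 95 [[-0.041, -0.026, 0.226], [-0.038, -0.0, 0.233], [-0.033, 0.026, 0.236]]
bottle [0.472 0.517 0.091]
t rod 151 [[-0.039, -0.027, 0.23], [-0.034, 0.0, 0.234], [-0.029, 0.027, 0.238]]
bottle [0.472 0.485 0.088]
```

View pics/i.png

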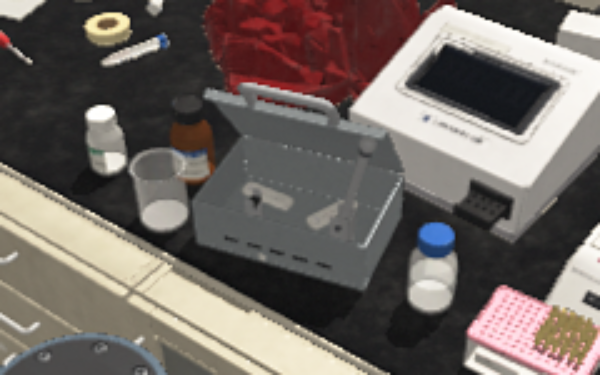

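The lid stays half open by itself on the ball at (367,150). The bottle stands upright at (105,140), and the arm is clear.

```bash
python3 -c "
from rig import order
print(order.hand_in())"
```

```text
the job is handed in; nothing more can be done
None
```

The job is handed in at about 28 s: the lid rests half open on the raised stay bar, the white bottle stands upright on the bench, and the other bottles, beaker and tip box look unmoved in the last picture.

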